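# Raise the heavy cover of the ring well with its lever

## Task

A setting ring has been left standing on the steel cover flap of the ring well. With the fingertips push the ring, without lifting it, off the flap onto the fixed shelf beside it, so that no part of it is still on the flap; then press the square pad at the long end of the lever right down, so that the lever's nose lifts the flap, and finish while still holding the pad down, with the flap raised. Do not lift the ring, do not lift the lever out of its fulcrum, do not touch the flap once it is raised, and leave the vial, the V-block and the loupe where they stand.

Things in the scene. Friction and masses are not known exactly. Their poses are not given: they have to be found in the camera images.
- well: Grey fixed metal box with a lever fulcrum. Origin on the worktop, straight below the lever's pivot; z up, y along the lever from pivot to long end, x across it towards the shelf side. Flap: x -50 to 50, y -125 to -30 mm, top at z 82. Wall on its other side: x -60 to -52, top z 81. Fulcrum cheeks and pin heads: x -25 to 25, y -17 to 17, top z 84. Foot plate under the lever: x -55 to 55, top z 10.
- flap (a joint): Opening angle of the steel cover flap (100 x 95 x 12 mm, about 1.6 kg), hinged along its edge at y = -125 mm of the well; 0 = shut. Its edge next to the lever rises. It stands at about 0.28 rad when the lever's pad is down on its stop, and falls shut when the lever is let go.
- lever: Loose metal lever, its cross pin lying in the fulcrum's open slots. Origin at the pivot, 72 mm above the worktop; axes parallel to the well's at rest. Heavy steel nose 44 mm from the pivot on the -y side, under the flap's edge; to +y a bar 14 mm wide leads to a square pad 38 x 38 x 6 mm. At rest the long arm slopes up 0.33 rad, pressed onto its stop it slopes down about 0.27 rad. It turns about x only.
- pad_top (a point): Middle of the upper face of the lever's square pad, 150 mm from the pivot: the place to press. About 124 mm above the worktop at rest, about 34 mm when the pad is down on its stop; pressing takes about 3 to 6 N until then.
- ring_center (a point): Centre (half-way up) of the steel setting ring, 52 mm outside diameter, 12 mm high, about 0.16 kg, that lies flat on the flap. It lies wholly off the flap, on the shelf, when its centre is at x 79 to 115 mm of the well.
- vial: Bystander: small amber glass vial with a black cap, 24 mm diameter, 54 mm high; origin in the middle of its underside.
- v_block: Bystander: steel V-block 44 x 36 x 34 mm; origin in the middle of its underside.
- loupe: Bystander: green round loupe, 39 mm diameter, 30 mm high; origin in the middle of its underside.
- shelf_mid (a point): Middle of the fixed flat shelf beside the flap, at (97, -91, 81) mm in the well's frame; axes as the well's. The shelf spans x 53 to 141, y -136 to -46 mm there, lies 1 mm below the flap's top, is open towards the flap and has a rim 7 mm high on its other three sides.
- stop_top (a point): Middle of the top of the round rubber stop (22 mm diameter) under the lever's pad, at (0, 145, 24.5) mm in the well's frame.
- flap_lip (a point): Middle of the upper edge of the flap's free side, next to the lever; 95 mm from the hinge line, 82 mm above the worktop when shut.
Not all that is in view belongs to the job. What is shaped like the part that bears ring_center but purple or yellow is not meant.

How it is judged (in metres and radians):
On the way, in this order (a step that is already met when the one before it is completed fails the run):
1. the ring has been pushed wholly onto the shelf, the flap still shut (x of ring_center in the frame of well above 0.077 m and value of joint flap below 0.04 rad), for 0.2 s.
2. the lever, pressed by the fingers, has raised the flap (value of joint flap above 0.25 rad and contact force between the fingers and lever above 0.5 N), for 0.2 s.
At the end, for the whole second after the job is handed in: The fingers hold the lever's pad down (more than 0.5 N) with the flap at rest at 0.25 rad or more, lying on the lever's nose; the ring lies flat on the shelf, its centre 77 mm or more from the lever's centre plane, so that no part of it is over the flap (all of step 2 and value of joint flap below 0.4 rad and velocity of joint flap between -0.05 and 0.05 rad/s and contact force between lever and flap above 1 N and x of ring_center in the frame of well between 0.077 and 0.15 m and y of ring_center in the frame of well between -0.12 and -0.06 m and angle between ring_center's own z axis and vertical below 0.1 rad and height (world z) of ring_center between 0.082 and 0.092 m); the arm keeps its last pose, push and grip.
It fails at once if the ring was lifted, tipped or knocked off (height (world z) of ring_center above 0.098 m or height (world z) of ring_center below 0.075 m or angle between ring_center's own z axis and vertical above 0.35 rad).
It fails at once if the flap was raised with the ring still on it (value of joint flap above 0.06 rad and x of ring_center in the frame of well below 0.075 m).
It fails at once if the lever was lifted out of its fulcrum (height (world z) of lever above 0.08 m or horizontal distance between lever and well above 0.012 m).
It fails at once if the robot touched the flap while it was raised (value of joint flap above 0.06 rad and contact force between any of the fingers, the arm and flap above 0.5 N).
It fails at once if a bystander was disturbed (distance of any of vial, v_block, loupe from where it was at the start of the episode above 0.02 m).
It also fails if it takes over 38 s, if anything falls off the work surface, if the arm or the gripper's body presses on something with over 40 N, if the wrist force passes 120 N, or if a joint passes its speed limit or range.

## Robot

A 6-joint arm with a two-finger parallel gripper is mounted at the origin on a cart in front of the work surface, level with it; the furniture and walls round the work are solid. World frame = base frame: x ahead of the robot, y to its left, z up, the work surface at z = 0. Lengths are in mm, angles in rad, forces in N, time in s.
With the tool pointing down it reaches from about 275 to 1000 mm from the base axis. Payload 8.4 kg.
Tool frame: the origin (TCP) lies midway between the tips of the shut fingers; the grasp point (between the pads) lies 19 mm behind it; z points along the fingers, x is the direction in which the jaws open and shut, and the axes are right-handed (so a half turn about z gives the same grasp; the last joint's range is limited). The gripper opens to 85 mm and grips with 20 to 120 N. Pads are 22 mm wide; open, the fingers measure 114 mm over their backs; the gripper's body (76 mm by 85 mm) begins 54 mm behind the grasp point. The pads swing forward as they close: fully open they stand 13 mm farther back than shut.
Start: joints at [1.254, 0.353, 1.633, -0, 1.155, -0.002], TCP at [193.515, 594.289, 231.281] pointing down, gripper open.
Joint ranges: [-2.63, 2.63], [-0.92, 2.1], [0.06, 2.66], [-1.3, 4.44], [0, 2.69], [-3.02, 3.02]. Speed limits (rad/s): [2.22, 2.22, 2.79, 3.14, 3.14, 3.14].

## Interface

Orientations are given as [roll, pitch, yaw] about the fixed x, y, z axes, in that order (R = Rz(yaw) Ry(pitch) Rx(roll)).
In Python, from rig import sense, grab_frame, camera_model, job gives the robot as it stands.
- The arm moves only by the tool arm_command, never from a script. Its argument "plan" is a list of rows, each an object with "translation": the shift along the tool's x, y, z in cm, a list of three; "twist": the turn about the tool's z in rad; "gripper": the opening, from 0 (shut) to 1 (fully open). A call has exactly 5 rows; each row is the pose to reach, as a shift and turn from the pose measured when the call began, along the tool's axes at that moment; what a row does not reach only later rows make up. A row lasts 1/12 s, in which the tool goes at most 41.7 mm and 7.16 degrees, less where a joint would pass 70% of its speed; a pose out of reach is approached as far as the arm can. A call with a gripper value outside its range is refused whole. The fingers move at their own pace and stop on an object; "squeeze" is the grip in N (left out, the last holds). Time passes only in rows, so rows that repeat a pose let the fingers close, or fill a call up. It gives the time, the measured TCP pose, the force and the opening at its end, in the units of the state.
- sense(): the state, without advancing time (a new reading comes with each control period).
- grab_frame(name): name is "scene" or "top" or "wrist"; returns the picture (420x560x3 uint8, blue, green, red); there is no depth.
- camera_model(name): a dict with "fx", "fy", "cx", "cy" (pixels), "dist_coeffs" ([k1, k2, p1, p2, k3] as OpenCV has them; the pictures are not rectified), "pose" (4x4, takes a point from camera to world coordinates). Camera axes: x right, y down, z forward; pixel columns grow to the right and rows downward; lengths in mm; the calibration is good to about 2 mm. A picture is of the moment at which its call begins: read the wrist's pose just before it. camera_model takes no time and is no camera call; for the wrist camera it gives the pose at the moment of the call.
- job.sign_off(): hands the job in, once; it reports no verdict.
The state is a dict: "clock": time; "qpos": joint angles; "qvel": joint speeds; "joint_efforts": joint torques, N m; "eef_pos": TCP position; "tcp_rot": TCP orientation; "contact_force": force on the tool from outside, world axes, zero at the start; "wrist_torque": the same for the moment, N m; "opening": opening from 0.0 (shut) to 1.0 (fully open).
Only numpy, scipy, OpenCV 4.12 (cv2) and the standard library are available. Lean on these libraries where they do the work, as an engineer would, in place of code of your own. Each camera call takes 0.05 s, during which the arm holds its last target.

## Working session

There is one attempt and no reset: what is moved stays moved. The work goes in short steps, Python scripts to look and compute and a tool call to move; the robot and the scene stay as the last step left them, time stands still between calls to the robot, and variables do not carry over. Pictures are saved under pics/ and viewed, and the job is handed in when it is done.

Besides the shell and the picture viewer there is one more tool, called after "Emit:" as name([rows], argument=value, ...), one row to a line, values as JSON. arm_command: Moves the arm, as the interface text tells. Its arguments: {"type":"object","properties":{"plan":{"type":"array","items":{"type":"object","properties":{"translation":{"type":"array","items":{"type":"number"}},"twist":{"type":"number"},"gripper":{"type":"number"}}}},"squeeze":{"type":"number"}},"required":["plan"]}

```bash
mkdir -p pics; ls
python3 - <<'E'
from rig import sense, grab_frame, camera_model
import cv2
print(sense())
for n in ("scene","top","wrist"):
    m=camera_model(n); print(n,m)
    cv2.imwrite(f"pics/{n}0.png",grab_frame(n))
E
```

```text
pics
{'clock': 0.0, 'qpos': array([ 1.25362313e+00,  3.53647436e-01,  1.63414937e+00,  7.23200281e-06,
        1.15516665e+00, -2.39601649e-03]), 'qvel': array([-0.0005532 , -0.00038151, -0.00115711, -0.00054009,  0.00104807,
        0.00023644]), 'joint_efforts': array([-2.36586551e-03, -6.05241680e+01, -3.42067230e+01, -1.96242017e-04,
        9.30967683e-03, -6.60091757e-06]), 'eef_pos': array([193.35058678, 593.84217733, 230.55559335]), 'tcp_rot': array([-3.14158276e+00,  1.37078186e-03,  1.25601623e+00]), 'contact_force': array([-0.54707989, -0.30869605, -0.21213644]), 'wrist_torque': array([ 0.06357557,  0.00545864, -0.01923658]), 'opening': 1.0005192167683792}
scene {'fx': 457.41887761585, 'fy': 457.41887761585, 'cx': 276.95639864306577, 'cy': 210.5754460508015, 'dist_coeffs': array([-0.10550746,  0.        ,  0.        ,  0.        ,  0.        ]), 'pose': array([[ 7.98351666e-01, -3.11626316e-01,  5.15289876e-01,
         5.08970705e+01],
       [-6.02164977e-01, -4.05085639e-01,  6.87970178e-01,
        -9.43955618e+02],
       [-5.65308372e-03, -8.59531654e-01, -5.11051248
[... 512 characters left out ...]
-03, -2.21811353e-01, -9.75079835e-01,
         9.28383228e+02],
       [ 0.00000000e+00,  0.00000000e+00,  0.00000000e+00,
         1.00000000e+00]])}
wrist {'fx': 343.80638583857484, 'fy': 343.80638583857484, 'cx': 277.8107823755549, 'cy': 204.46289634833607, 'dist_coeffs': array([-0.07634176,  0.        ,  0.        ,  0.        ,  0.        ]), 'pose': array([[ 3.09143535e-01,  9.11860487e-01,  2.70075409e-01,
         1.26724396e+02],
       [ 9.51015350e-01, -2.96331923e-01, -8.80749401e-02,
         6.17132570e+02],
       [-2.80092590e-04,  2.84073658e-01, -9.58802419e-01,
         3.73906486e+02],
       [ 0.00000000e+00,  0.00000000e+00,  0.00000000e+00,
         1.00000000e+00]])}
```

View pics/scene0.png

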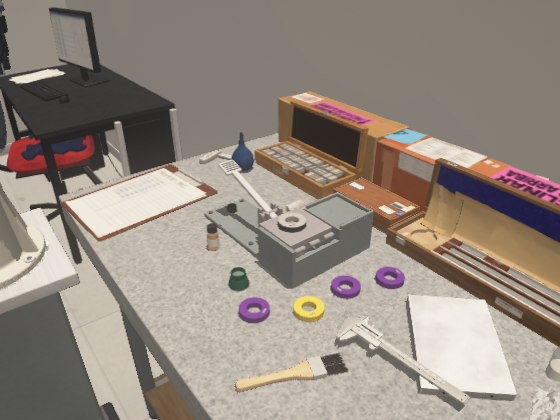

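View pics/top0.png

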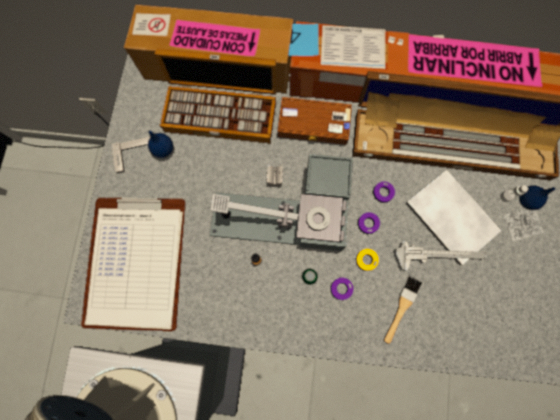

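View pics/wrist0.png

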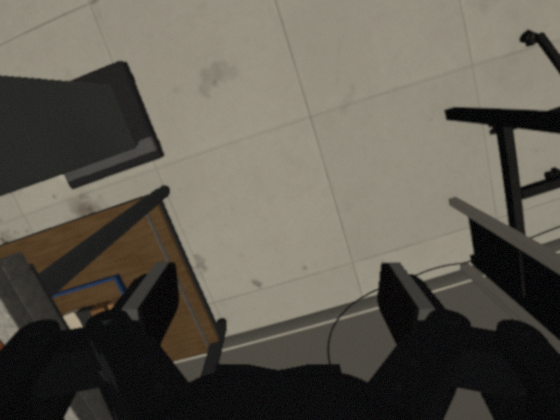

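The three views show the lever pad at about (220,206), the ring at (318,218) and the shelf at (328,177) in the top image. The bystanders are near the well on the robot's side, with the vial at (256,259) and the loupe at (310,276). I'll zoom in.

Run:
```python
import cv2
a=cv2.imread("pics/top0.png")[130:310,190:370]; cv2.imwrite("pics/topz.png",cv2.resize(a,(720,576)[:1]*1+(720,) if 0 else (600,600),interpolation=cv2.INTER_CUBIC))
a=cv2.imread("pics/scene0.png")[140:300,190:400]; cv2.imwrite("pics/scenez.png",cv2.resize(a,(787,600),interpolation=cv2.INTER_CUBIC))
```

```text
(no output)
```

View pics/topz.png

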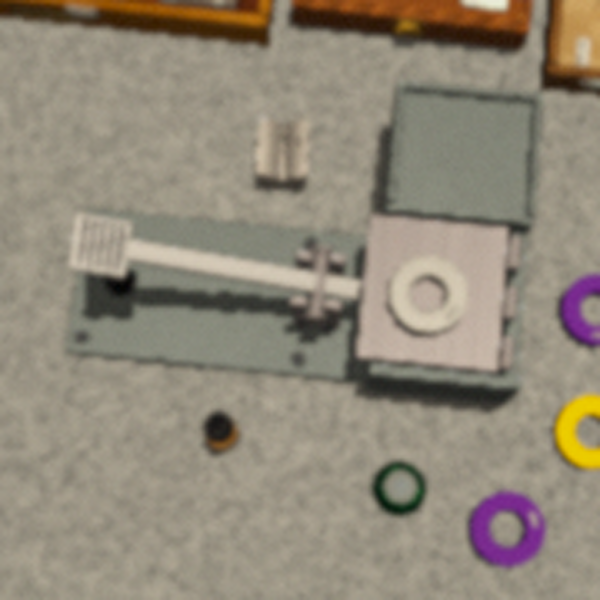

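View pics/scenez.png

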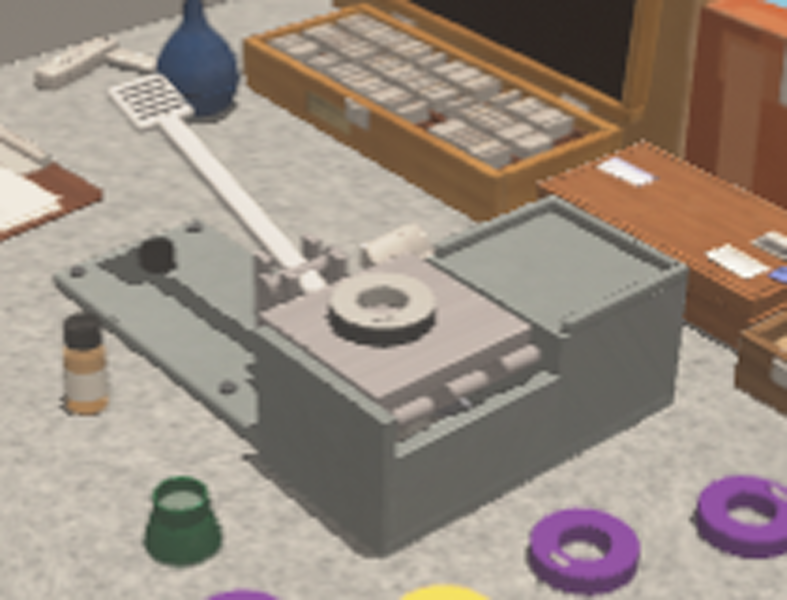

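```bash
cat > h.py <<'E'
import numpy as np, cv2
from rig import camera_model
CM={n:camera_model(n) for n in("scene","top")}
def ray(n,p,m=None):
    m=m or CM[n]; K=np.array([[m['fx'],0,m['cx']],[0,m['fy'],m['cy']],[0,0,1]])
    u=cv2.undistortPoints(np.array([[p]],float),K,m['dist_coeffs'])[0,0]
    T=m['pose']; return T[:3,3],T[:3,:3]@np.array([u[0],u[1],1])
def onz(n,p,z,m=None):
    o,d=ray(n,p,m); return (o+d*(z-o[2])/d[2])
def proj(n,P,m=None):
    m=m or CM[n]; K=np.array([[m['fx'],0,m['cx']],[0,m['fy'],m['cy']],[0,0,1]])
    Ti=np.linalg.inv(m['pose']); return cv2.projectPoints(np.array([P],float).reshape(-1,1,3),cv2.Rodrigues(Ti[:3,:3])[0],Ti[:3,3],K,m['dist_coeffs'])[0][:,0]
def two(p,q):
    a,d=ray("top",p); b,e=ray("scene",q)
    s=np.linalg.lstsq(np.c_[d,-e],b-a,rcond=None)[0]
    return (a+d*s[0]+b+e*s[1])/2, np.linalg.norm(a+d*s[0]-b-e*s[1])
E
python3 - <<'E'
from h import *
from scipy.optimize import least_squares
np.set_printoptions(precision=1,suppress=True)
t=lambda x,y:(190+x/3.333-.35,130+y/3.333-.35)
s=lambda x,y:(190+x/3.748-.35,140+y/3.75-.35)
obs=[("top",t(357,358),(-50,-30,82)),("top",t(373,215),(50,-30,82)),("top",t(101,245),(0,141,124)),
("top",t(67,352),None),("scene",s(150,101),(0,141,124)),("scene",s(262,318),(-50,-30,82)),("scene",s(420,257),(50,-30,82))]
obs=[o for o in obs if o[2]]
W=[onz(n,p,P[2]) for n,p,P in obs]
def f(v):
    c,ss=np.cos(v[2]),np.sin(v[2])
    return np.concatenate([np.array([v[0]+c*P[0]-ss*P[1],v[1]+ss*P[0]+c*P[1]])-w[:2] for (n,p,P),w in zip(obs,W)])
r=least_squares(f,[500,0,0]); print(r.x[:2],"yaw %.4f"%r.x[2]); print(r.fun.reshape(-1,2))
print("pad two",two(t(101,245),s(150,101)))
a=onz("top",t(428,294),94);b=onz("scene",s(383,299),94);print("ring",a,b)
c,ss=np.cos(r.x[2]),np.sin(r.x[2]);R=np.array([[c,-ss],[ss,c]])
for w in(a,b):print("ring well",R.T@(w[:2]-r.x[:2]))
for nm,p,z in(("vial cap",t(218,425),54),("loupe",t(400,488),30),("vblock",t(284,150),34)):print(nm,R.T@(onz("top",p,z)[:2]-r.x[:2]),onz("top",p,z))
for p,q in (((141,-46),t(400,86)),((141,-136),t(541,97)),((53,-136),t(525,227))): print(p,R.T@(onz("top",q,88)[:2]-r.x[:2]))
E
```

```text
[ 507.6 -311.6] yaw 0.0200
[[-0.3 -3.5]
 [ 0.3 -2. ]
 [ 0.3 -4.4]
 [ 1.4  1.2]
 [-0.3  2.5]
 [-1.4  6.3]]
pad two (array([ 506. , -165.9,  120.9]), np.float64(1.5621903660085823))
ring [ 504.8 -380.7   94. ] [ 505.6 -382.9   94. ]
ring well [ -4.2 -69.1]
ring well [ -3.5 -71.2]
vial cap [-100.4   62.7] [ 406.  -250.9   54. ]
loupe [-128.3  -65.4] [ 380.6 -379.5   30. ]
vblock [106.1  40.4] [ 612.9 -269.1   34. ]
(141, -46) [142.5 -38. ]
(141, -136) [ 144.4 -136. ]
(53, -136) [  50.  -130.9]
```

Emit:
arm_command([
  {"translation":[-3.4,2.1,0],"twist":-0.09,"gripper":0.4},
  {"translation":[-6.8,4.2,0],"twist":-0.18,"gripper":0.4},
  {"translation":[-10.3,6.3,0],"twist":-0.27,"gripper":0.4},
  {"translation":[-13.8,8.4,0],"twist":-0.335,"gripper":0.4},
  {"translation":[-17.3,10.6,0],"twist":-0.335,"gripper":0.4},
])

```text
clock: 0.57
eef_pos: [240.4, 394.7, 230.5]
tcp_rot: [-3.141, 0.001, 1.596]
contact_force: [1.3, 0.1, 0.6]
opening: 0.399
```

Emit:
arm_command([
  {"translation":[-4,0.9,0],"twist":0,"gripper":0.4},
  {"translation":[-8,1.7,0],"twist":0,"gripper":0.4},
  {"translation":[-12,2.6,0],"twist":0,"gripper":0.4},
  {"translation":[-16,3.4,0],"twist":0,"gripper":0.4},
  {"translation":[-20,4.3,0],"twist":0,"gripper":0.4},
])

```text
clock: 0.98
eef_pos: [288.0, 194.0, 230.8]
tcp_rot: [-3.141, 0.001, 1.597]
contact_force: [1.4, -0.6, 0.5]
opening: 0.402
```

Emit:
arm_command([
  {"translation":[-4,0.9,0],"twist":0,"gripper":0.4},
  {"translation":[-8,1.7,0],"twist":0,"gripper":0.4},
  {"translation":[-12,2.6,0],"twist":0,"gripper":0.4},
  {"translation":[-16,3.4,0],"twist":0,"gripper":0.4},
  {"translation":[-20,4.3,0],"twist":0,"gripper":0.4},
])

```text
clock: 1.4
eef_pos: [335.9, -6.8, 231.3]
tcp_rot: [3.141, 0.001, 1.597]
contact_force: [1.5, 0.2, -0.4]
opening: 0.4
```

Emit:
arm_command([
  {"translation":[-4,0.9,0],"twist":0,"gripper":0.4},
  {"translation":[-8,1.7,0],"twist":0,"gripper":0.4},
  {"translation":[-12,2.6,0],"twist":0,"gripper":0.4},
  {"translation":[-16,3.4,0],"twist":0,"gripper":0.4},
  {"translation":[-20,4.3,0],"twist":0,"gripper":0.4},
])

```text
clock: 1.82
eef_pos: [383.7, -208.0, 231.6]
tcp_rot: [3.141, 0.001, 1.596]
contact_force: [0.8, 0.8, -0.4]
opening: 0.399
```

Emit:
arm_command([
  {"translation":[-4,0.9,0],"twist":0,"gripper":0.4},
  {"translation":[-8,1.8,0],"twist":0,"gripper":0.4},
  {"translation":[-12,2.7,0],"twist":0,"gripper":0.4},
  {"translation":[-16,3.6,0],"twist":0,"gripper":0.4},
  {"translation":[-17.8,4.1,0],"twist":0,"gripper":0.4},
])

```text
clock: 2.23
eef_pos: [429.8, -389.5, 231.6]
tcp_rot: [3.14, 0.003, 1.594]
contact_force: [-0.0, 0.7, -0.2]
opening: 0.395
```

Run:
```python
from rig import *
import cv2,pickle
s=sense();m=camera_model("wrist");f=grab_frame("wrist");print(s['eef_pos'],s['tcp_rot'])
cv2.imwrite("pics/w1.png",f);pickle.dump(m,open("w1.pkl","wb"))
```

```text
[ 429.78023965 -389.45854886  231.60556935] [3.14003551e+00 3.09397967e-03 1.59429479e+00]
```

View pics/w1.png

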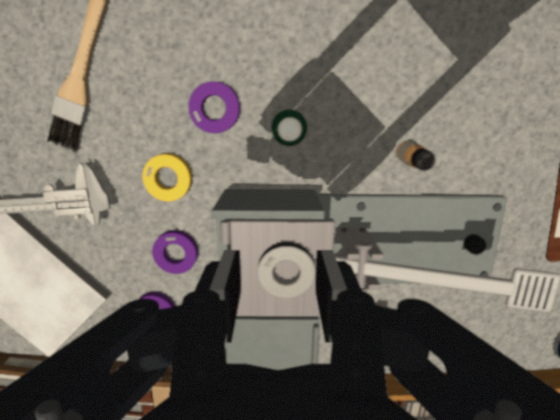

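The wrist view is clear: the ring is at (288,270), the flap's near edge runs from about (228,222) to (332,222), and the pad is at (535,290). I'll measure from this.

Run:
```python
import cv2
a=cv2.imread("pics/w1.png")[180:380,205:355]; cv2.imwrite("pics/w1z.png",cv2.resize(a,None,fx=3,fy=3,interpolation=cv2.INTER_CUBIC))
a=cv2.imread("pics/w1.png")[180:330,325:560]; cv2.imwrite("pics/w1y.png",cv2.resize(a,None,fx=3,fy=3,interpolation=cv2.INTER_CUBIC))
```

```text
(no output)
```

View pics/w1z.png

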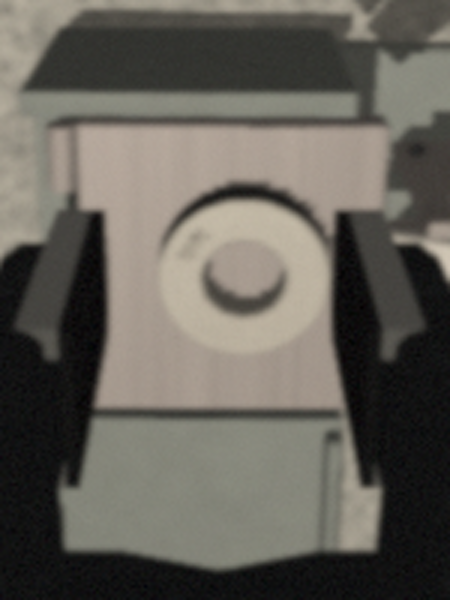

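View pics/w1y.png

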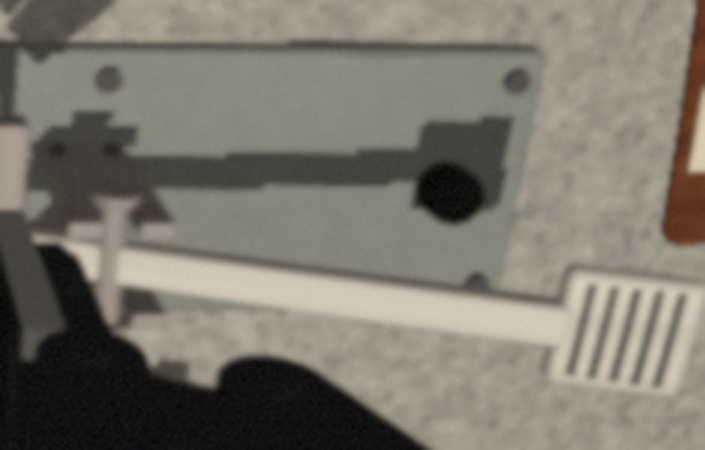

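Run:
```python
from h import *
import pickle
from scipy.optimize import least_squares
np.set_printoptions(precision=1,suppress=True)
m=pickle.load(open("w1.pkl","rb"))
q=lambda x,y:(205+x/3-.33,180+y/3-.33)
q2=lambda x,y:(325+x/3-.33,180+y/3-.33)
O=dict(ring=(q(245,275),94),fR=(q(386,122),82),fL=(q(78,122),82),farL=(q(95,410),82),farR=(q(340,411),82),pad=(q2(626,331),124),stop=(q2(450,192),24.5),
 pinL=(q2(112,200),72), rimcorner=(q(330,432),88),fp=(q2(543,48),10))
W={k:onz("w",p,z,m)[:2] for k,(p,z) in O.items()}
for k in W:print(k,W[k])
d=W['fL']-W['fR'];print("edge yaw",np.arctan2(d[0],-d[1]), (W['farR']-W['farL']), )
for o,yaw in(((507.6,-311.6),.02),((507,-309),.02),((507,-309),.03)):
  c,s=np.cos(yaw),np.sin(yaw);R=np.array([[c,-s],[s,c]])
  print({k:R.T@(W[k]-o) for k in W})
```

```text
ring [ 506.2 -379.3]
fR [ 460.4 -338.1]
fL [ 462.6 -430.7]
farL [ 563.8 -427. ]
farR [ 562.1 -345.8]
pad [ 506.3 -164.7]
stop [ 504.6 -164.5]
pinL [ 489.5 -306.8]
rimcorner [ 566.1 -349.5]
fp [ 451.3 -129.2]
edge yaw 0.02461945034577322 [-1.7 81.2]
{'ring': array([ -2.8, -67.7]), 'fR': array([-47.8, -25.5]), 'fL': array([ -47.3, -118.2]), 'farL': array([  53.9, -116.5]), 'farR': array([ 53.8, -35.3]), 'pad': array([  1.6, 146.9]), 'stop': array([ -0.1, 147.2]), 'pinL': array([-18. ,   5.2]), 'rimcorner': array([ 57.7, -39. ]), 'fp': array([-52.6, 183.5])}
{'ring': array([ -2.2, -70.3]), 'fR': array([-47.2, -28.1]), 'fL': array([ -46.8, -120.8]), 'farL': array([  54.4, -119.1]), 'farR': array([ 54.3, -37.9]), 'pad': array([  2.2, 144.3]), 'stop': array([  0.5, 144.6]), 'pinL': array([-17.4,   2.6]), 'rimcorner': array([ 58.3, -41.6]), 'fp': array([-52.1, 180.9])}
{'ring': array([ -2.9, -70.3]), 'fR': array([-47.5, -27.7]), 'fL': array([ -48. , -120.3]), 'farL': array([  53.2, -119.6]), 'farR': array([ 54. , -38.4]), 'pad': array([  3.6, 144.2]), 'stop': array([  1.9, 144.5]), 'pinL': array([-17.4,   2.7]), 'rimcorner': array([ 57.8, -42.2]), 'fp': array([-50.3, 181.4])}
```

Emit:
arm_command([
  {"translation":[0.3,0.8,3],"twist":0,"gripper":0.4},
  {"translation":[0.6,1.6,6],"twist":0,"gripper":0.4},
  {"translation":[0.9,2.5,9],"twist":0,"gripper":0.4},
  {"translation":[0.9,2.5,12],"twist":0,"gripper":0.4},
  {"translation":[0.9,2.5,13],"twist":0,"gripper":0.4},
])

```text
clock: 2.7
eef_pos: [453.7, -379.4, 97.3]
tcp_rot: [-3.139, -0.0, 1.594]
contact_force: [-0.7, 0.5, -0.6]
opening: 0.397
```

Run:
```python
from rig import *
import cv2,pickle
s=sense();m=camera_model("wrist");f=grab_frame("wrist");g=grab_frame("scene");print(sense()['eef_pos'],s['contact_force'])
cv2.imwrite("pics/w2.png",f);pickle.dump(m,open("w2.pkl","wb"))
cv2.imwrite("pics/s2.png",cv2.resize(g[140:300,190:400],(787,600),interpolation=cv2.INTER_CUBIC))
```

```text
[ 454.16923026 -380.3017276    99.62558374] [-0.6769946   0.50908502 -0.6441837 ]
```

View pics/w2.png

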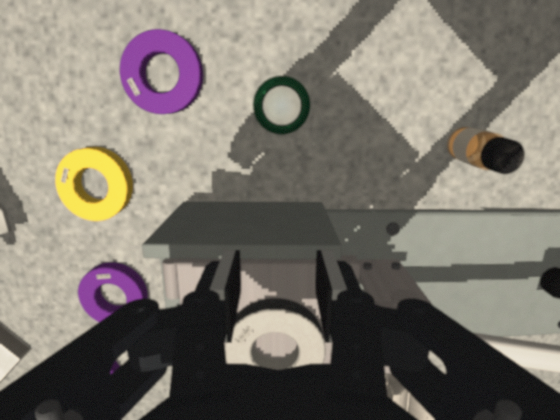

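View pics/s2.png

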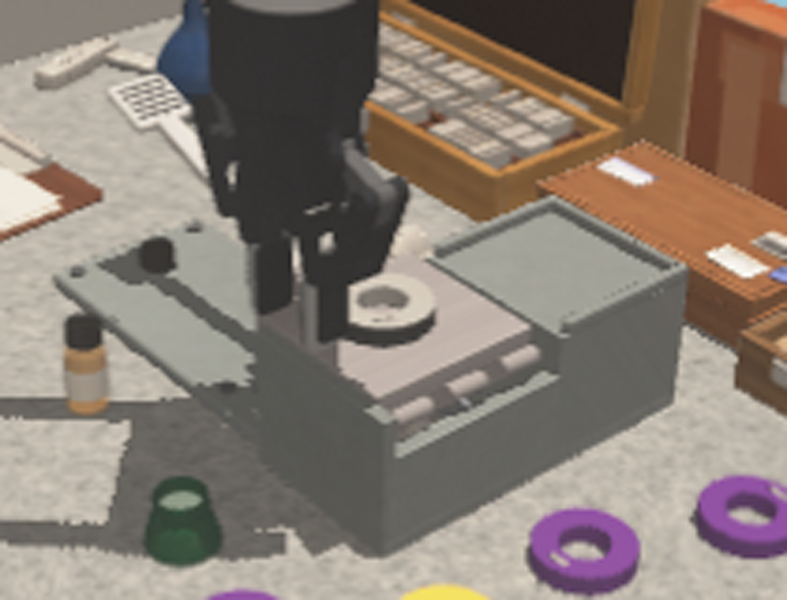

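The fingers stand just behind the ring, straddling its centre line. I'll descend gently to find the flap by touch.

Emit:
arm_command([
  {"translation":[0,0,0.4],"twist":0,"gripper":0.4},
  {"translation":[0,0,0.8],"twist":0,"gripper":0.4},
  {"translation":[0,0,1.2],"twist":0,"gripper":0.4},
  {"translation":[0,0,1.2],"twist":0,"gripper":0.4},
  {"translation":[0,0,1.2],"twist":0,"gripper":0.4},
])

```text
clock: 3.22
eef_pos: [454.3, -380.5, 88.2]
tcp_rot: [-3.141, 0.001, 1.594]
contact_force: [-0.1, -0.4, 1.3]
opening: 0.401
```

Emit:
arm_command([
  {"translation":[0,0,0.1],"twist":0,"gripper":0.4},
  {"translation":[0,0,0.2],"twist":0,"gripper":0.4},
  {"translation":[0,0,0.3],"twist":0,"gripper":0.4},
  {"translation":[0,0,0.4],"twist":0,"gripper":0.4},
  {"translation":[0,0,0.4],"twist":0,"gripper":0.4},
])

```text
clock: 3.63
eef_pos: [454.2, -380.5, 84.0]
tcp_rot: [-3.14, 0.001, 1.594]
contact_force: [-0.5, 0.6, -0.9]
opening: 0.401
```

Emit:
arm_command([
  {"translation":[0,0.7,0.1],"twist":0,"gripper":0.4},
  {"translation":[0,1.4,0.15],"twist":0,"gripper":0.4},
  {"translation":[0,2.1,0.15],"twist":0,"gripper":0.4},
  {"translation":[-0.1,2.8,0.15],"twist":0,"gripper":0.4},
  {"translation":[-0.2,3.4,0.15],"twist":0,"gripper":0.4},
])

```text
clock: 4.05
eef_pos: [489.2, -381.6, 82.4]
tcp_rot: [-3.14, 0.001, 1.594]
contact_force: [-0.5, 0.2, -0.3]
opening: 0.402
```

Run:
```python
from rig import *
import cv2,pickle
f=grab_frame("top");g=grab_frame("scene");s=sense();print(s['clock'],s['eef_pos'],s['contact_force'])
a=cv2.resize(f[160:260,290:370],(480,600),interpolation=cv2.INTER_CUBIC)
cv2.imwrite("pics/t3.png",a);cv2.imwrite("pics/s3.png",cv2.resize(g[140:300,190:400],(787,600),interpolation=cv2.INTER_CUBIC))
```

```text
4.15 [ 489.65246914 -381.84625308   82.53600595] [-0.66976627 -0.73744245 -0.03020304]
```

View pics/s3.png

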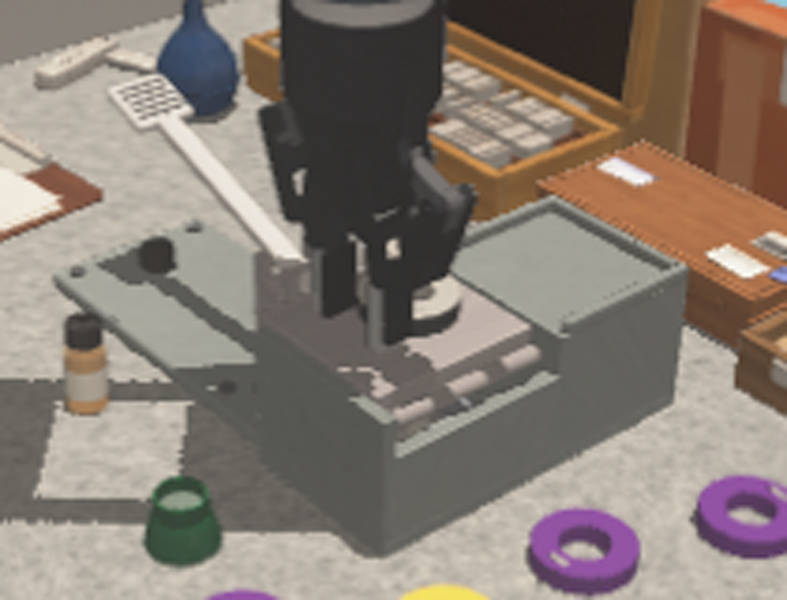

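View pics/t3.png

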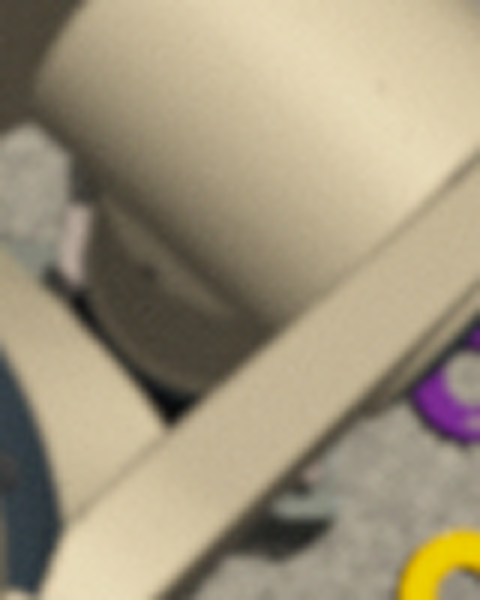

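Emit:
arm_command([
  {"translation":[-0.15,0.8,0],"twist":0,"gripper":0.4},
  {"translation":[-0.3,1.6,0],"twist":0,"gripper":0.4},
  {"translation":[-0.5,2.4,0],"twist":0,"gripper":0.4},
  {"translation":[-0.7,3.2,0],"twist":0,"gripper":0.4},
  {"translation":[-0.9,4.0,0],"twist":0,"gripper":0.4},
])

```text
clock: 4.57
eef_pos: [530.8, -390.1, 82.5]
tcp_rot: [-3.141, 0.002, 1.595]
contact_force: [-1.0, 0.7, -0.0]
opening: 0.399
```

Run:
```python
from rig import *
import cv2,pickle
g=grab_frame("scene");s=sense();print(s['clock'],s['eef_pos'],s['contact_force'])
cv2.imwrite("pics/s4.png",cv2.resize(g[140:300,190:400],(787,600),interpolation=cv2.INTER_CUBIC))
```

```text
4.6167 [ 532.3954132  -390.65098991   82.7978056 ] [ 0.94821146 -0.53645751  0.11354939]
```

View pics/s4.png

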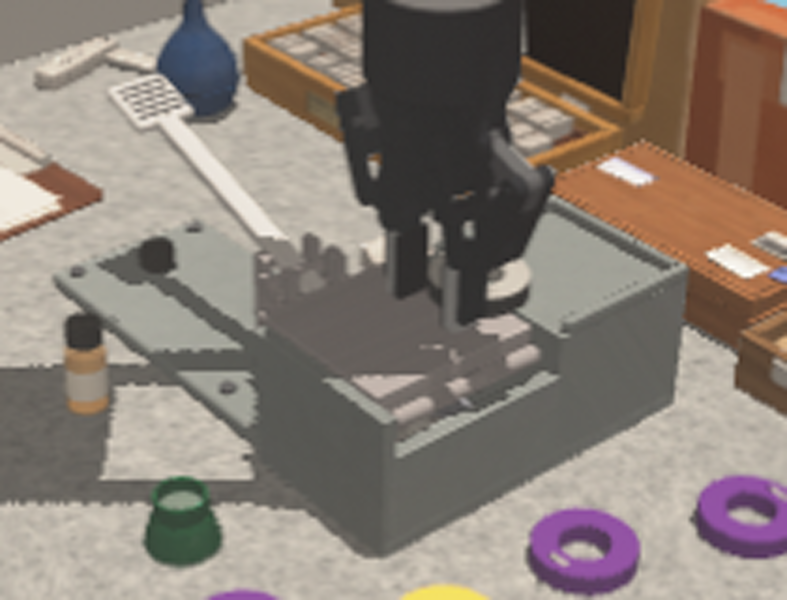

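Emit:
arm_command([
  {"translation":[-0.15,1.0,0],"twist":0,"gripper":0.4},
  {"translation":[-0.3,2.0,0],"twist":0,"gripper":0.4},
  {"translation":[-0.4,3.0,0],"twist":0,"gripper":0.4},
  {"translation":[-0.5,3.8,0],"twist":0,"gripper":0.4},
  {"translation":[-0.6,4.3,0],"twist":0,"gripper":0.4},
])

```text
clock: 5.03
eef_pos: [576.7, -395.6, 82.8]
tcp_rot: [3.14, 0.003, 1.595]
contact_force: [-1.7, 0.4, 0.5]
opening: 0.398
```

Run:
```python
from rig import *
import cv2,pickle
g=grab_frame("scene");s=sense();print(s['clock'],s['eef_pos'],s['contact_force'])
cv2.imwrite("pics/s5.png",cv2.resize(g[140:300,190:400],(787,600),interpolation=cv2.INTER_CUBIC))
```

```text
5.0833 [ 577.26461211 -395.74596603   82.91170984] [0.49769048 0.61025965 0.38824905]
```

View pics/s5.png

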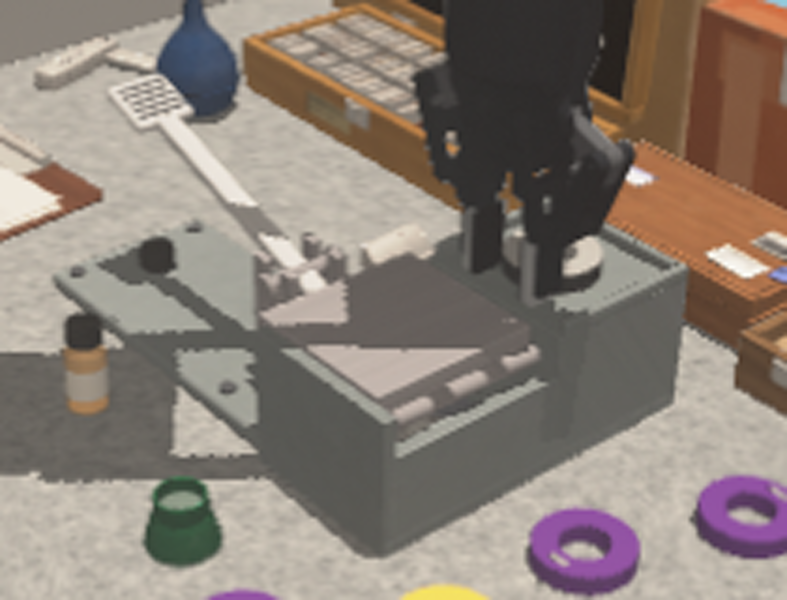

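The ring is on the shelf. I'll back off, rise, and check it before pressing.

Emit:
arm_command([
  {"translation":[0,-1.2,0],"twist":0,"gripper":0.4},
  {"translation":[0,-2.4,0],"twist":0,"gripper":0.4},
  {"translation":[0,-2.8,-2.5],"twist":0,"gripper":0.4},
  {"translation":[0,-3.2,-5.5],"twist":0,"gripper":0.4},
  {"translation":[0,-3.6,-9],"twist":0,"gripper":0.2},
])

```text
clock: 5.5
eef_pos: [537.9, -395.6, 172.0]
tcp_rot: [-3.14, 0.001, 1.595]
contact_force: [1.6, 0.2, -1.0]
opening: 0.273
```

Emit:
arm_command([
  {"translation":[3,-1,-2],"twist":0,"gripper":0},
  {"translation":[7,-2,-3],"twist":0,"gripper":0},
  {"translation":[11,-3,-3],"twist":0,"gripper":0},
  {"translation":[15,-3.2,-3],"twist":0,"gripper":0},
  {"translation":[18,-3.2,-3],"twist":0,"gripper":0},
])

```text
clock: 5.92
eef_pos: [498.3, -214.1, 202.0]
tcp_rot: [-3.139, -0.0, 1.593]
contact_force: [1.0, -0.8, -0.1]
opening: 0.002
```

Run:
```python
from rig import *
import cv2,pickle
g=grab_frame("scene");f=grab_frame("top");s=sense();print(s['clock'],s['eef_pos'],s['contact_force'],s['opening'])
cv2.imwrite("pics/s6.png",cv2.resize(g[140:300,190:400],(787,600),interpolation=cv2.INTER_CUBIC))
cv2.imwrite("pics/t6.png",cv2.resize(f[130:310,190:370],(600,600),interpolation=cv2.INTER_CUBIC))
```

```text
6.0167 [ 499.02139187 -212.79294856  201.90365361] [ 0.10141119 -0.3377419  -0.52636876] 0.003575004364819727
```

View pics/s6.png

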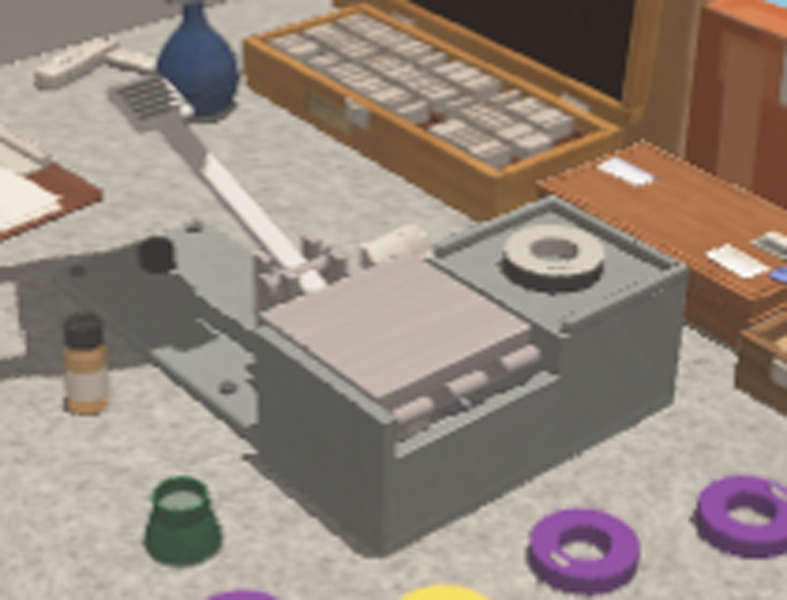

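View pics/t6.png

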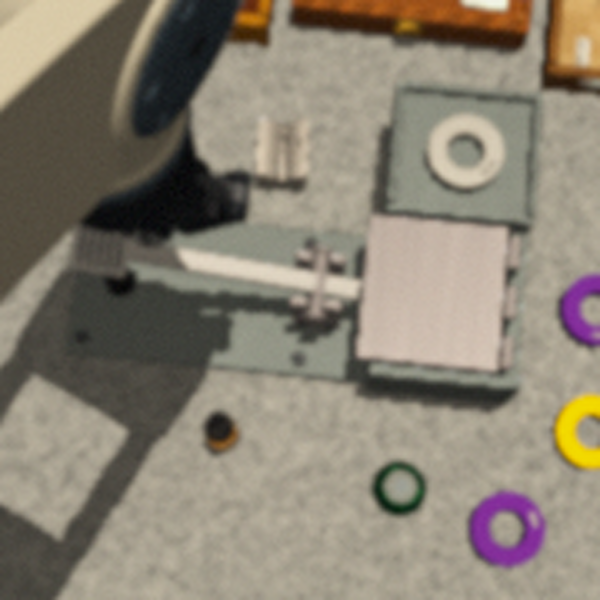

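The ring sits mid-shelf at about (466,150) in the top crop, the flap is shut and the bystanders haven't moved. Now the pad.

Emit:
arm_command([
  {"translation":[2.4,0.4,1],"twist":0,"gripper":0},
  {"translation":[4.8,0.8,2.5],"twist":0,"gripper":0},
  {"translation":[4.8,0.8,4.5],"twist":0,"gripper":0},
  {"translation":[4.8,0.8,6],"twist":0,"gripper":0},
  {"translation":[4.8,0.8,7],"twist":0,"gripper":0},
])

```text
clock: 6.43
eef_pos: [503.8, -164.7, 130.5]
tcp_rot: [-3.137, -0.001, 1.597]
contact_force: [-0.2, 0.4, -1.0]
opening: 0.003
```

Run:
```python
from rig import *
from h import onz
import cv2
g=grab_frame("scene");s=sense();print(s['clock'],s['eef_pos'],s['contact_force'],s['opening'])
cv2.imwrite("pics/s7.png",cv2.resize(g[140:300,190:400],(787,600),interpolation=cv2.INTER_CUBIC))
print(onz("top",(190+466/3.333-.35,130+150/3.333-.35),93),onz("scene",(190+553/3.748-.35,140+251/3.75-.35),93))
```

```text
6.4833 [ 503.21281671 -164.65807828  129.18728225] [-1.2161373   0.03217118 -1.19443461] 0.0009689060272855255
[ 608.08884381 -396.24755035   93.        ] [ 606.28890312 -398.61578926   93.        ]
```

View pics/s7.png

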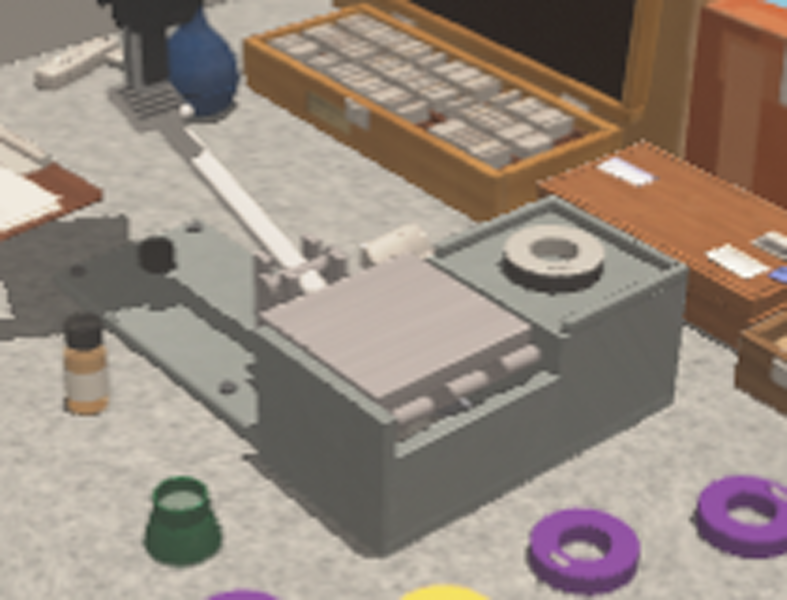

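Ring at well coordinates of about (96, -91). The fingertip is just over the pad, so I'll press down.

Emit:
arm_command([
  {"translation":[0,0.2,0.8],"twist":0,"gripper":0},
  {"translation":[0,0.3,1.8],"twist":0,"gripper":0},
  {"translation":[0,0.3,3.0],"twist":0,"gripper":0},
  {"translation":[0,0.3,4.2],"twist":0,"gripper":0},
  {"translation":[0,0.3,5.4],"twist":0,"gripper":0},
])

```text
clock: 6.9
eef_pos: [506.5, -164.8, 75.0]
tcp_rot: [-3.137, -0.002, 1.595]
contact_force: [0.6, 3.8, 5.2]
opening: 0.001
```

Emit:
arm_command([
  {"translation":[0.1,0,1.0],"twist":0,"gripper":0},
  {"translation":[0.2,0,2.0],"twist":0,"gripper":0},
  {"translation":[0.2,0,2.9],"twist":0,"gripper":0},
  {"translation":[0.2,0,3.6],"twist":0,"gripper":0},
  {"translation":[0.2,0,4.0],"twist":0,"gripper":0},
])

```text
clock: 7.32
eef_pos: [506.6, -163.2, 34.7]
tcp_rot: [-3.138, -0.001, 1.595]
contact_force: [-7.5, -3.9, 41.9]
opening: 0.003
```

Run:
```python
from rig import *
import cv2
g=grab_frame("scene");s=sense();print(s['clock'],s['eef_pos'],s['contact_force'],s['opening'])
cv2.imwrite("pics/s8.png",cv2.resize(g[140:300,190:400],(787,600),interpolation=cv2.INTER_CUBIC))
```

```text
7.3667 [ 506.53749724 -163.22187369   34.95062689] [-2.80531639 -2.09614124 17.00598501] -0.0009203555315832203
```

View pics/s8.png

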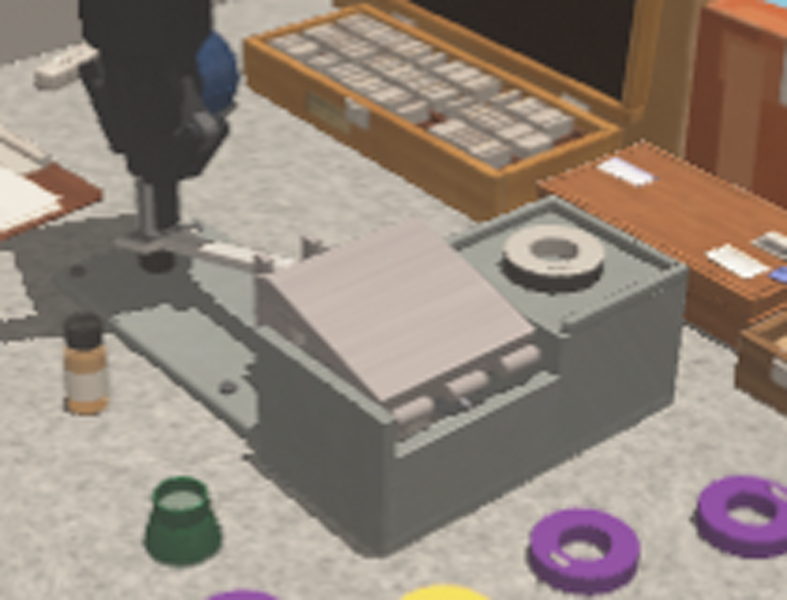

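The flap is raised and the pad is on its stop. I'll hold to settle.

Emit:
arm_command([
  {"translation":[0,0,0.1],"twist":0,"gripper":0},
  {"translation":[0,0,0.1],"twist":0,"gripper":0},
  {"translation":[0,0,0.1],"twist":0,"gripper":0},
  {"translation":[0,0,0.1],"twist":0,"gripper":0},
  {"translation":[0,0,0.1],"twist":0,"gripper":0},
])

```text
clock: 7.78
eef_pos: [506.6, -163.3, 35.0]
tcp_rot: [-3.138, -0.001, 1.595]
contact_force: [-4.0, -0.3, 19.7]
opening: 0.002
```

Run:
```python
from rig import *
import cv2
for i in range(4):
  g=grab_frame("scene");s=sense();print(s['clock'],s['eef_pos'],s['contact_force'])
cv2.imwrite("pics/s9.png",cv2.resize(g[140:300,190:400],(787,600),interpolation=cv2.INTER_CUBIC))
```

```text
7.8333 [ 506.62696898 -163.2873284    35.00465683] [-4.70000329  0.34320979 19.50012334]
7.8833 [ 506.63390313 -163.29979721   35.00899794] [-4.82155983  0.22997593 20.21322613]
7.9333 [ 506.66402031 -163.29488757   35.02825973] [-4.09797221  0.99932079 19.67326908]
7.9833 [ 506.63041865 -163.29728793   34.9950803 ] [-4.21822134  0.74626247 19.41606339]
```

View pics/s9.png

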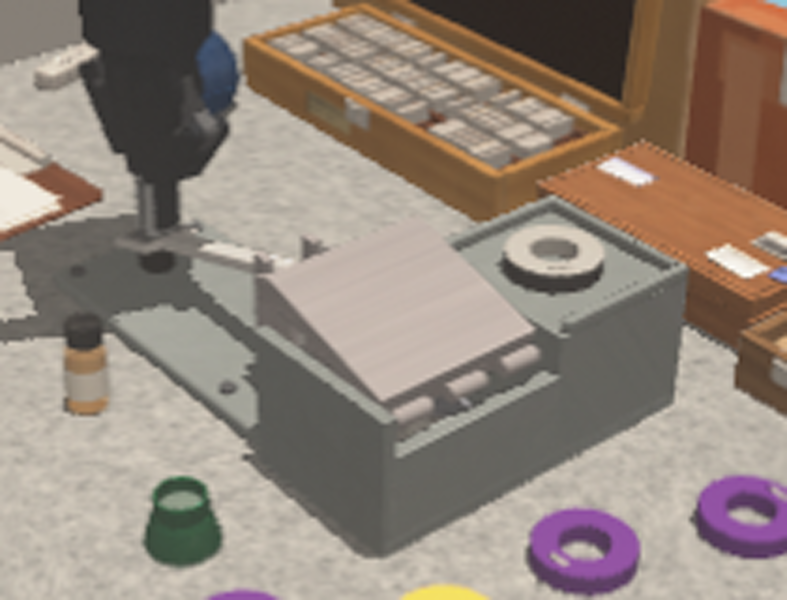

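The hold is steady at about 20 N, with the flap up and the ring flat on the shelf. Handing in.

```bash
python3 -c "
from rig import job
print(job.sign_off())"
```

```text
the job is handed in; nothing more can be done
None
```

I pushed the ring off the flap onto the shelf, cradled between the two part-open fingertips. I then shut the fingers, pressed the lever's pad down onto its stop, and handed the job in while still holding it. The hand-in gave no verdict.

**Ring:** before the press, the top and scene views agreed within about 3 mm on its position, about (96, -91) mm in the well's frame. In the last scene picture it looks unmoved and lies flat on the shelf.

**Press:** the fingertip held at z = 35 mm with a steady push of about 20 N, against an expected pad height of about 34 mm. The force touched about 42 N for a moment as the pad met its stop, on the fingertips only.

**Flap and bystanders:** in the last scene picture the flap stands raised and still; I did not measure its angle. The vial and the loupe looked unmoved. The V-block is hidden by the raised flap there; it looked unmoved when last seen, just before the press.

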